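Check where the drying-rack brake bites and mark it

ROBOT

A 6-joint arm with a two-finger parallel gripper is mounted at the origin on the work surface. World frame = base frame: x ahead of the robot, y to its left, z up, the work surface at z = 0. Lengths are in m, angles in rad, forces in N, time in s.
With the tool pointing down it reaches from about 0.35 to 0.975 m from the base axis. Payload 4.9 kg.
Tool frame: the origin (TCP) lies at the very end of the fingers, on their centre line; the grasp point (between the pads) lies 19 mm behind it; x points along the fingers, y is the direction in which the jaws open and shut, and the axes are right-handed (so a half turn about x gives the same grasp; the last joint's range is limited). The gripper opens to 85 mm and grips with 20 to 120 N. Pads are 22 mm wide; open, the fingers measure 114 mm over their backs; the gripper's body (76 mm by 85 mm) begins 54 mm behind the grasp point. The pads swing forward as they close: fully open they stand 13 mm farther back than shut.
Start: joints at [0.992, 0.053, 1.613, -0, 1.476, -0.119], TCP at [0.277, 0.56, 0.231] pointing down, gripper open.
Joint ranges: [-3.01, 3.01], [-1.01, 2.22], [0.06, 2.58], [-1.02, 4.17], [0.09, 2.62], [-3.14, 3.14]. Speed limits (rad/s): [2.57, 2.57, 3.14, 3.14, 3.14, 3.14].

INTERFACE

Orientations are given as a rotation vector (axis times angle).
In Python, from station import ctrl gives the robot as it stands. The module is installed in compiled form; this text tells all that it offers.
- The arm moves only by the shell command python3 -m handwheel 'ROWS' [FORCE]. ROWS is JSON, one flat list of numbers, 7 for each row, row after row: the opening, from 0 (shut) to 1 (fully open), then the shift along the tool's x, y, z in m, then the turn, a rotation vector about the tool's x, y, z in degrees. A call has 1 to 12 rows; each row is the pose to reach, as a shift and turn from the pose commanded when the call began, along the tool's axes at that moment; what a row does not reach only later rows make up. A row lasts 1/12 s, in which the tool goes at most 41.7 mm and 7.16 degrees, less where a joint would pass 70% of its speed; a pose out of reach is approached as far as the arm can. A call with a gripper value outside its range is refused whole. The fingers move at their own pace and stop on an object; FORCE is the grip in N (left out, the last holds). Time passes only in rows, so rows that repeat a pose let the fingers close. It gives the time, the measured TCP pose, the force and the opening at its end, in the units of the state.
- ctrl.get_obs(): the state, without advancing time (a new reading comes with each control period).
- ctrl.get_image(name): name is "scene" or "top" or "wrist"; returns (picture, depth): 384x512x3 uint8, blue, green, red; 384x512 float32, m along the optical axis (not along the pixel's ray), 0 where there is no reading.
- ctrl.camera_params(name): a dict with "fov_y" (degrees; the focal length in pixels is half the picture's height over the tangent of half this angle, whatever the lens; pixels are square), "cx", "cy" (the principal point, pixels), "R" (3x3) and "t" (3): a world point X has camera coordinates R X + t; the wrist camera has in their place "hand_eye" (4x4, takes a point from camera to tool coordinates, whose origin is the TCP and whose axes are the tool frame's). Camera axes: x right, y down, z forward; pixel columns grow to the right and rows downward; lengths in m; the calibration is good to about 2 mm. A picture is of the moment at which its call begins: read the wrist's pose just before it. camera_params takes no time and is no camera call.
- ctrl.finish_job(): hands the job in, once; it reports no verdict.
The state is a dict: "t": time; "q": joint angles; "dq": joint speeds; "effort": joint torques, N m; "tool_pos": TCP position; "tool_rot": TCP orientation; "contact_force": force on the tool from outside, world axes, zero at the start; "wrist_torque": the same for the moment, N m; "opening": finger opening in m.
Only numpy, scipy, OpenCV 4.12 (cv2) and the standard library are available. Lean on these libraries where they do the work, as an engineer would, in place of code of your own. Each camera call takes 0.05 s, during which the arm holds its last target.

TASK

Check the brake of the drying-rack hoist: push the lever by its black post along the scale until the resistance clearly firms up, lean on it gently for about a second without forcing it, then let go and leave it where it rests. Then note how far it travelled by sliding the orange marker along the scale until it lines up with the lever's pointer, and let go. Leave the jug, soap dish, peg ring and lint comb where they are.

Things in the scene. Friction and masses are not known exactly. Their poses are not given: they have to be found in the camera images.
- hoist: Fixed grey brake unit with a flat aluminium scale plate. Origin: on the vertical pivot axis of lever and marker, at the work surface; z up; -x runs along the middle of the scale. Plate: top 28 mm up, reaching 245 mm from the pivot, about 0.75 rad to each side of -x. Round housing: radius 100 mm, 32 mm high. Gearbox behind: x +55 to +185 mm, 190 mm wide, 91 mm high.
- lever_post (a point): Black upright round post on the steel brake lever, 18 mm in diameter, 46 to 95 mm above the work surface; the point is on its axis, 150 mm from the pivot, 70 mm up. x points outward along the lever, y the way it is pushed (growing joint), z up. The free travel takes about 3 N at the post. About 10 N is a sound firm press; beyond 18 N the brake is forced.
- brake_lever (a joint): Lever angle, rad, counter-clockwise from above, limit 1.1. At 0 it points 0.55 rad clockwise of the hoist's -x (towards its +y). The bite lies unseen between 0.42 and 0.85, new each time; past it resistance rises by 1.2 N per mm at the post. Let go, friction holds the lever on the bite, after springing back up to about 8 mm.
- lever_pointer (a point): Tip of the white pointer that ends the lever, 179 mm from the pivot, 39 mm up; axes as at the post. The steel lever bar is 16 mm wide, its top 46 mm up, and ends 15 mm beyond the post axis.
- marker_fin (a point): Orange upright fin of the marker, which slides along the plate's outer arc about the same pivot: 16 mm radially, 10 mm along the arc, 42 to 86 mm above the work surface, on a 12 mm wide saddle, small pointer inward. The point is in the fin, 215 mm from the pivot, 66 mm up. x outward, y along the arc (growing joint), z up. Moves with about 1 N and stays where left.
- marker (a joint): Marker angle in rad about the same pivot with the same zero and direction as the lever; equal values mean that the pointers line up. Limit 1.1.
- jug: Closed white detergent jug, 75 x 115 mm, 213 mm high with its blue cap, loose; origin at the centre of its underside. A bystander.
- soap_dish: White ceramic soap dish, 85 x 120 mm, 26 mm high, loose; origin at the centre of its underside. A bystander.
- peg_ring: Turquoise clothes-peg ring lying flat, about 180 mm across with its pegs, 10 mm high, loose; origin at the centre of its underside. A bystander.
- lint_comb: Lint comb lying flat, 135 mm long along its x, steel head 75 mm wide, grey handle, 10 mm high, loose; origin on its underside, in the neck between handle and head. A bystander.

How it is judged:
By the outcome, as a careful person would: the job done as asked, in the order asked, and still so for the second after the job is handed in, with the robot touching nothing.
It also fails if it takes over 70 s, if anything falls off the work surface, if the arm or the gripper's body presses on something with over 40 N, if the wrist force passes 120 N, or if a joint passes its speed limit or range.

## Working session

There is one attempt and no reset: what is moved stays moved. The work goes in short steps, Python scripts to look and compute and a shell command to move; the robot and the scene stay as the last step left them, time stands still between calls to the robot, and variables do not carry over. Pictures are saved under pics/ and viewed, and the job is handed in when it is done.

```bash
mkdir -p pics; python3 - <<'E'
from station import ctrl
import cv2
o=ctrl.get_obs(); print(o)
for n in("scene","top","wrist"):
    print(n,ctrl.camera_params(n))
    im,d=ctrl.get_image(n); cv2.imwrite(f"pics/{n}0.png",im)
    import numpy as np; np.save(f"pics/{n}0.npy",d)
E
```

```text
{'t': 0.0, 'q': array([ 9.92016566e-01,  5.33627718e-02,  1.61432092e+00,  9.18336554e-06,
        1.47602251e+00, -1.18988392e-01]), 'dq': array([ 0.00079488,  0.00111372, -0.00078918, -0.00052803, -0.00118246,
       -0.00095688]), 'effort': array([-7.76492088e-04, -3.93690205e+01, -3.70172954e+01, -2.58996879e-04,
        6.95940820e-03, -2.02031850e-05]), 'tool_pos': array([0.27698862, 0.55955512, 0.23004329]), 'tool_rot': array([ 0.35901045,  1.54129362, -0.36214839]), 'contact_force': array([-0.24640938, -0.28506406,  0.31111203]), 'wrist_torque': array([-0.0284281 , -0.01076245, -0.01616821]), 'opening': 0.08528702128646783}
scene {'fov_y': 43.729016217249026, 'cx': 261.8093605611602, 'cy': 187.78799023504354, 'R': array([[-0.72744911,  0.68608349,  0.01035522],
       [ 0.58376897,  0.62675589, -0.51613065],
       [-0.36059891, -0.36941372, -0.85644727]]), 't': array([ 0.36339064, -0.32460706,  1.54099536])}
top {'fov_y': 56.06311284610565, 'cx': 255.07483247620428, 'cy': 193.56701749111102, 'R': array([[-0.00719697, -0.99963479,  0.02604771],
       [-0.99717174,  0.00522561, -0.07497479],
       [ 0.07481129, -0.02651363, -0.99684517]]), 't': array([0.02923883, 0.56055506, 0.8492505 ])}
wrist {'fov_y': 70.51846407041768, 'cx': 251.55608520303812, 'cy': 192.80750701876144, 'hand_eye': array([[-8.22326800e-04, -2.68838128e-01,  9.63185021e-01,
        -1.42540420e-01],
       [ 9.99999649e-01, -6.71124448e-05,  8.35025576e-04,
        -1.41778585e-03],
       [-1.59845011e-04,  9.63185370e-01,  2.68838088e-01,
        -6.79499486e-02],
       [ 0.00000000e+00,  0.00000000e+00,  0.00000000e+00,
         1.00000000e+00]])}
```

View pics/scene0.png

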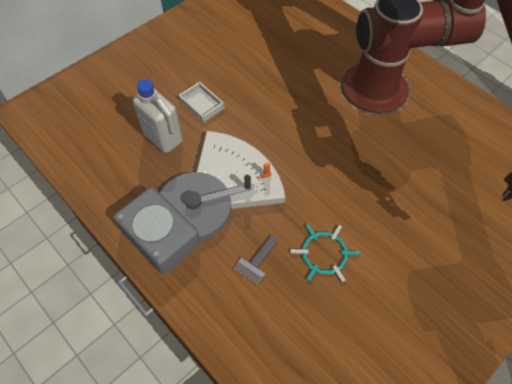

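View pics/top0.png

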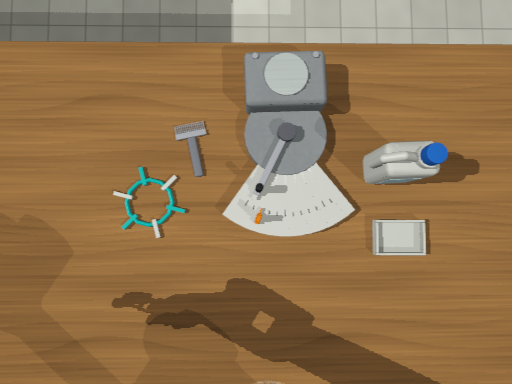

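View pics/wrist0.png

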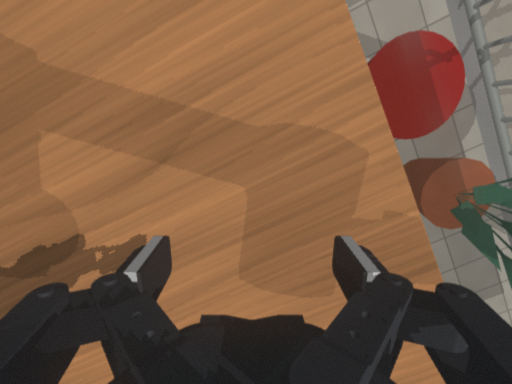

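The pictures show the lever hub in the top view at about (287,131), the black post at (260,188), the orange fin at (259,216), and the jug and dish to the right (-y). The post has to go to the right (-y), counter-clockwise. Next I'll measure these.

```bash
cat > h.py <<'E'
import numpy as np, cv2
from station import ctrl
from scipy.spatial.transform import Rotation as Ro
def cam(n,pose=None):
    p=ctrl.camera_params(n); f=192/np.tan(np.radians(p["fov_y"])/2)
    if n=="wrist":
        pos,rot=pose; H=p["hand_eye"]; Rt=Ro.from_rotvec(rot).as_matrix()
        Rw=Rt@H[:3,:3]; c=Rt@H[:3,3]+pos
    else:
        Rw=p["R"].T; c=-Rw@p["t"]
    return f,p["cx"],p["cy"],Rw,c
def ray(C,u,v):
    f,cx,cy,Rw,c=C; return c,Rw@np.array([(u-cx)/f,(v-cy)/f,1.])
def onz(C,u,v,z):
    c,d=ray(C,u,v); return c+d*(z-c[2])/d[2]
def proj(C,X):
    f,cx,cy,Rw,c=C; q=Rw.T@(np.asarray(X)-c); return cx+f*q[0]/q[2],cy+f*q[1]/q[2]
def two(C1,p1,C2,p2):
    a,d=ray(C1,*p1); b,e=ray(C2,*p2); s=np.linalg.lstsq(np.c_[d,-e],b-a,rcond=None)[0]
    P,Q=a+s[0]*d,b+s[1]*e; return (P+Q)/2,np.linalg.norm(P-Q)
E
python3 - <<'E'
from h import *
for n in("top","scene"):
    C=cam(n); im=cv2.imread(f"pics/{n}0.png"); d=np.load(f"pics/{n}0.npy"); hsv=cv2.cvtColor(im,cv2.COLOR_BGR2HSV)
    f,cx,cy,Rw,c=C
    vv,uu=np.mgrid[:384,:512]
    X=(np.stack([(uu-cx)/f*d,(vv-cy)/f*d,d],-1))@Rw.T+c
    print(n,"cam at",c)
    roi=(uu>220)&(uu<300)&(vv>150)&(vv<235) 
    m=(hsv[...,1]>170)&(hsv[...,2]>150)&(hsv[...,0]<12)&roi&(d>0)
    mz=m&(X[...,2]>.04); print("orange",m.sum(),mz.sum(),X[mz].mean(0),X[mz][:,2].max(), uu[mz].mean(),vv[mz].mean())
    k=(hsv[...,2]<60)&roi&(X[...,2]>.05)&(d>0)
    print("post",k.sum(),X[k].mean(0),X[k].max(0),X[k].min(0),uu[k].mean(),vv[k].mean())
    t=k&(X[...,2]>.09);print(" top",t.sum(),X[t].mean(0))
    cv2.imwrite(f"pics/{n}crop.png",cv2.resize(im[100:260,180:340] if n=="top" else im[120:260,110:300],None,fx=4,fy=4,interpolation=cv2.INTER_CUBIC))
    # housing top pixels
    g=(abs(X[...,2]-.032)<.004)&(hsv[...,1]<60)&(hsv[...,2]<150)
    if n=="top":
        cv2.imwrite("pics/g.png",g*255)
        pl=(abs(X[...,2]-.028)<.004)&(hsv[...,2]>170)&(hsv[...,1]<60)&(uu>215)&(uu<365)
        cv2.imwrite("pics/pl.png",pl*255)
E
```

```text
top cam at [0.49564656 0.04881563 0.88783715]<stdin>:10: RuntimeWarning: Mean of empty slice.
  ret = um.true_divide(
Traceback (most recent call last):
ValueError: zero-size array to reduction operation maximum which has no identity
```

```bash
python3 -c "
import cv2,numpy as np
a=cv2.imread('pics/topcrop.png');a=cv2.resize(a,(600,600));cv2.imwrite('pics/v1.png',a)
cv2.imwrite('pics/v2.png',np.hstack([cv2.imread('pics/g.png')[40:260,180:380],cv2.imread('pics/pl.png')[40:260,180:380]]))"
```

```text
[ WARN:0@0.029] global loadsave.cpp:275 findDecoder imread_('pics/topcrop.png'): can't open/read file: check file path/integrity
Traceback (most recent call last):
cv2.error: OpenCV(4.12.0) /io/opencv/modules/imgproc/src/resize.cpp:4208: error: (-215:Assertion failed) !ssize.empty() in function 'resize'
```

```bash
python3 - <<'E'
from h import *
for n,(a,b,c_,e) in(("top",(110,260,200,350)),("scene",(120,260,140,300))):
    im=cv2.imread(f"pics/{n}0.png"); d=np.load(f"pics/{n}0.npy")
    print(n,(d>0).mean(), d[d>0].min(), d[d>0].max())
    cv2.imwrite(f"pics/{n}crop.png",cv2.resize(im[a:b,c_:e],None,fx=4,fy=4,interpolation=cv2.INTER_CUBIC))
    if n=="top":
        for p in((131,287),(188,260),(216,259),(200,280),(220,259),(300,100)): print(p,im[p],d[p], np.round(cam(n)[3]@np.array([(p[1]-cam(n)[1])/cam(n)[0],(p[0]-cam(n)[2])/cam(n)[0],1])*d[p]+cam(n)[4],3))
    else:
        for p in((182,247),(172,266),(100,30)): print(p,im[p],d[p])
E
```

```text
top 0.9959767659505209 0.6871442 1.7551069
(131, 287) [103  97  96] 0.8430567 [ 0.704 -0.049  0.06 ]
(188, 260) [43 41 40] 0.7941947 [0.567 0.017 0.097]
(216, 259) [ 10 128 225] 0.8020001 [0.506 0.019 0.085]
(200, 280) [202 209 208] 0.86430466 [ 0.545 -0.034  0.027]
(220, 259) [  6 115 210] 0.79918236 [0.497 0.019 0.087]
(300, 100) [ 66 115 157] 0.861328 [0.309 0.398 0.001]
scene 0.9957224527994791 0.8696804 2.9380686
(182, 247) [50 53 58] 1.2537664
(172, 266) [ 42  83 167] 1.3012443
(100, 30) [ 56  91 132] 1.4998535
```

View pics/topcrop.png

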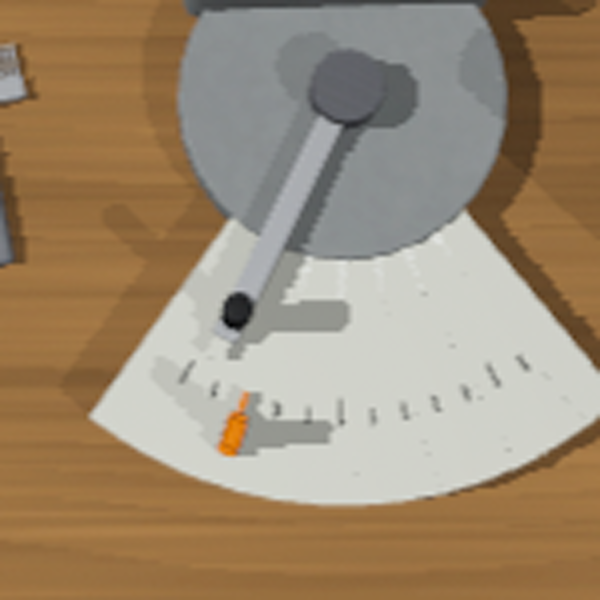

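View pics/scenecrop.png

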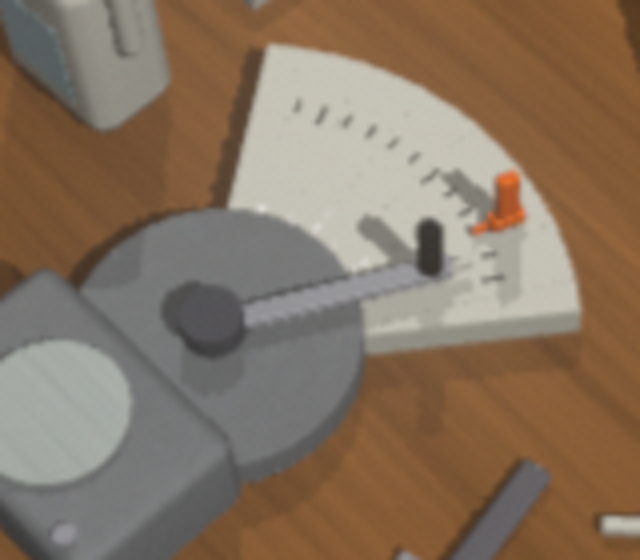

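The top crop shows the post top at about (259,187), and the orange fin top spanning crop (224-246, 408-455), i.e. around (258,218). I'll fit circles to find the pivot.

```bash
cat >> h.py <<'E'
from scipy.optimize import least_squares
def cloud(n,d,pose=None):
    f,cx,cy,Rw,c=cam(n,pose); vv,uu=np.mgrid[:384,:512]
    return np.stack([(uu-cx)/f*d,(vv-cy)/f*d,d],-1)@Rw.T+c,uu,vv
def fit(P,r=None):
    x0=[*P.mean(0)]+([] if r else [.1])
    f=lambda p:np.hypot(*(P-p[:2]).T)-(r or p[2])
    s=least_squares(f,x0,loss='soft_l1',f_scale=.001); return s.x,np.sqrt(np.median(s.fun**2))
E
python3 - <<'E'
from h import *
n="top"; C=cam(n); im=cv2.imread("pics/top0.png"); d=np.load("pics/top0.npy"); X,uu,vv=cloud(n,d)
hsv=cv2.cvtColor(im,cv2.COLOR_BGR2HSV)
# low-saturation = not wood
ns=((hsv[...,1]<70)&(vv>60)&(vv<250)&(uu>215)&(uu<362)).astype(np.uint8)
ns=cv2.morphologyEx(ns,cv2.MORPH_CLOSE,np.ones((7,7)))
cs=max(cv2.findContours(ns,cv2.RETR_EXTERNAL,cv2.CHAIN_APPROX_NONE)[0],key=cv2.contourArea)[:,0]
print(cs.min(0),cs.max(0))
hz=[onz(C,u,v,.032)[:2] for u,v in cs if 112<v<150]
arc=[onz(C,u,v,.028)[:2] for u,v in cs if v>217 and 228<u<350]
print("housing",len(hz),fit(np.array(hz)),fit(np.array(hz),.1)); print("arc",len(arc),fit(np.array(arc)),fit(np.array(arc),.245))
left=np.array([onz(C,u,v,.028)[:2] for u,v in cs if 165<v<208 and u<258]); right=np.array([onz(C,u,v,.028)[:2] for u,v in cs if 170<v<205 and u>310])
for s in(left,right):
    vx,vy,x,y=cv2.fitLine(s.astype(np.float32),cv2.DIST_HUBER,0,.001,.001).ravel(); print(np.degrees(np.arctan2(vy,vx)),x,y,vx,vy)
k=(im.max(2)<60)&(X[...,2]>.085)&(vv>175)&(vv<200)&(uu>245)&(uu<275)
print("post top",k.sum(),X[k].mean(0),uu[k].mean(),vv[k].mean(),onz(C,uu[k].mean(),vv[k].mean(),.095))
o=(hsv[...,1]>200)&(hsv[...,2]>150)&(vv>195)&(vv<232)&(uu>245)&(uu<275)
oz=o&(X[...,2]>.078); print("fin top",o.sum(),oz.sum(),X[oz].mean(0),onz(C,uu[oz].mean(),vv[oz].mean(),.086))
# scene check
n="scene"; C2=cam(n); im=cv2.imread("pics/scene0.png"); d=np.load("pics/scene0.npy"); X2,uu,vv=cloud(n,d); hsv=cv2.cvtColor(im,cv2.COLOR_BGR2HSV)
k=(im.max(2)<75)&(X2[...,2]>.06)&(vv>165)&(vv<195)&(uu>238)&(uu<256)
print("scene post",k.sum(),np.median(X2[k],0),X2[k].max(0))
o=(hsv[...,1]>170)&(hsv[...,2]>140)&(hsv[...,0]<10)&(vv>155)&(vv<182)&(uu>255)&(uu<275)&(X2[...,2]>.055)
print("scene fin",o.sum(),np.median(X2[o],0),X2[o].max(0))
E
```

```text
[222  61] [354 235]
housing 74 (array([ 0.70444625, -0.04782186,  0.09915414]), np.float64(0.0007166724971087266)) (array([ 0.70440322, -0.04768985]), np.float64(0.0008511859562361576))
arc 115 (array([ 0.71231594, -0.04895945,  0.25215491]), np.float64(0.0005894769846512826)) (array([ 0.70476066, -0.04893811]), np.float64(0.0006795917228340775))
-35.424103 0.5751808 0.06022124 0.81488407 -0.579624
38.95716 0.56508934 -0.17839327 0.77761626 0.6287392
post top 40 [0.56976514 0.01885935 0.09553683] 259.05 186.925 [0.56981597 0.01883738 0.095     ]
fin top 41 26 [0.50140104 0.02095992 0.08595857] [0.50140041 0.02095809 0.086     ]
scene post 48 [0.57507895 0.02269044 0.08532123] [0.58006546 0.02606077 0.09974811]
scene fin 3 [0.50664184 0.01912052 0.07469498] [0.50854085 0.02091361 0.08389362]
```

```bash
cat >> h.py <<'E'
PIV=np.array([.7046,-.0483])
def pose_at(th,r,z,s=1,dt=0.):
    """th: angle from -x toward +y (decreases as joint grows). dt: tangential offset (growing +)"""
    rad=np.array([-np.cos(th),np.sin(th)]); tan=np.array([-rad[1],rad[0]])
    p=PIV+r*rad+dt*tan
    x=np.array([0,0,-1.]); y=np.array([*(s*rad),0]); R=np.c_[x,y,np.cross(x,y)]
    return np.array([*p,z]),R
def rel(p0,R0,p1,R1):
    return np.r_[R0.T@(p1-p0)*1000,np.degrees(Ro.from_matrix(R0.T@R1).as_rotvec())].round(2)
def now():
    o=ctrl.get_obs(); return o,o["tool_pos"],Ro.from_rotvec(o["tool_rot"]).as_matrix()
E
python3 - <<'E'
from h import *
o,p,R=now(); print(R.round(3))
for s in(1,-1): print(s,rel(p,R,*pose_at(.462,.150,.2,s,-.042)), pose_at(.462,.150,.2,s,-.042)[0])
E
```

```text
[[-0.001  0.444  0.896]
 [-0.001  0.896 -0.444]
 [-1.    -0.002 -0.   ]]
1 [ 3.0740e+01 -3.1275e+02  5.0301e+02 -8.9870e+01 -8.0000e-02  6.0000e-02] [0.58904663 0.05615774 0.2       ]
-1 [ 3.0740e+01 -3.1275e+02  5.0301e+02  9.0130e+01  7.0000e-02  8.0000e-02] [0.58904663 0.05615774 0.2       ]
```

```bash
python3 -m handwheel '[0,0.004,-0.026,0.042,7,0,0, 0,0.008,-0.052,0.07,14,0,0, 0,0.01,-0.078,0.11,21,0,0, 0,0.01,-0.1,0.15,28,0,0, 0,0.01,-0.12,0.185,35,0,0, 0,0.01,-0.14,0.22,42,0,0, 0,0.01,-0.16,0.255,48,0,0, 0,0.01,-0.18,0.29,54,0,0, 0,0.01,-0.2,0.325,60,0,0, 0,0.01,-0.22,0.355,66,0,0, 0,0.01,-0.235,0.38,72,0,0, 0,0.01,-0.235,0.38,72,0,0]' 30
python3 - <<'E'
from h import *
o,p,R=now(); print(o["q"].round(2),rel(p,R,*pose_at(.462,.150,.2,-1,-.042)))
E
```

```text
t: 1.15
tool_pos: [0.5158, 0.1763, 0.221]
tool_rot: [1.321, 1.13, -1.323]
contact_force: [-0.8, -0.5, 0.0]
opening: 0.0
[ 0.19 -0.13  1.81 -0.    1.46  0.35] [ 2.1310e+01  9.0870e+01  1.0741e+02  1.7600e+01  1.0000e-01 -7.0000e-02]
```

```bash
python3 -m handwheel '[0,0.005,0.023,0.027,5,0,0, 0,0.01,0.046,0.054,10,0,0, 0,0.02,0.069,0.081,15,0,0, 0,0.03,0.091,0.107,17.6,0,0, 0,0.04,0.091,0.107,17.6,0,0, 0,0.04,0.091,0.107,17.6,0,0, 0,0.04,0.091,0.107,17.6,0,0]'
python3 - <<'E'
from h import *
o,p,R=now(); print(rel(p,R,*pose_at(.462,.150,.056,-1,-.042)))
im,d=ctrl.get_image("wrist"); cv2.imwrite("pics/w1.png",im)
im,d=ctrl.get_image("scene"); cv2.imwrite("pics/s1.png",im[60:300,80:400])
E
```

```text
t: 1.73
tool_pos: [0.5871, 0.0625, 0.1801]
tool_rot: [1.532, 0.963, -1.536]
contact_force: [-0.2, -0.3, -0.2]
opening: 0.0002
[1.2409e+02 4.9000e+00 4.7600e+00 5.8000e-01 3.0000e-02 1.6000e-01]
```

View pics/w1.png

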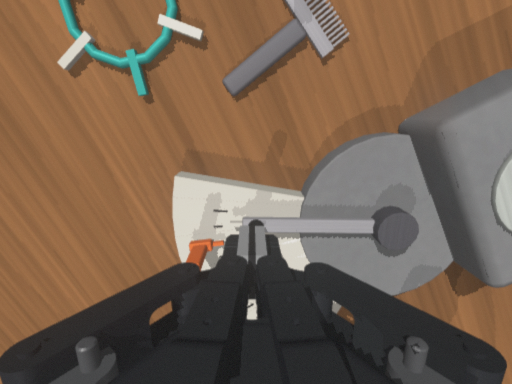

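View pics/s1.png

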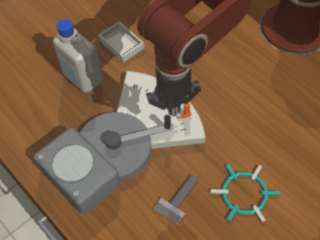

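The wrist view shows the post (257,225) straight ahead of the fingertips (250,240), and the marker at lower left (200,250). I'll check the finger profile against the fin with the depth image.

```bash
python3 - <<'E'
from h import *
o,p,R=now()
im,d=ctrl.get_image("wrist"); X,uu,vv=cloud("wrist",d,(o["tool_pos"],o["tool_rot"]))
T=(X-p)@R
m=(d>0)&(T[...,0]<.01)&(T[...,0]>-.12)
for a in range(-12,1):
    k=m&(abs(T[...,0]-a*.01)<.005)
    if k.sum(): print(a*10,k.sum(),"y",(T[k][:,1].min()*1e3).round(),(T[k][:,1].max()*1e3).round(),"z",(T[k][:,2].min()*1e3).round(),(T[k][:,2].max()*1e3).round())
E
```

```text
-100 4681 y -53.0 53.0 z -20.0 -9.0
-90 15210 y -62.0 62.0 z -19.0 1.0
-80 9685 y -61.0 62.0 z -17.0 9.0
-70 6690 y -53.0 53.0 z -17.0 9.0
-60 4696 y -45.0 45.0 z -16.0 10.0
-50 2994 y -38.0 38.0 z -13.0 13.0
-40 901 y -27.0 28.0 z -13.0 12.0
-30 442 y -13.0 14.0 z -11.0 -5.0
-20 469 y -13.0 14.0 z -11.0 -5.0
-10 355 y -13.0 13.0 z -10.0 -5.0
0 28 y -6.0 6.0 z -10.0 -9.0
```

```bash
python3 -m handwheel '[0,0.03,0.005,0.004,0.6,0,0, 0,0.06,0.005,0.004,0.6,0,0, 0,0.09,0.005,0.004,0.6,0,0, 0,0.12,0.005,0.004,0.6,0,0, 0,0.124,0.005,0.004,0.6,0,0, 0,0.124,0.005,0.004,0.6,0,0, 0,0.124,0.005,0.004,0.6,0,0]'
python3 - <<'E'
from h import *
o,p,R=now(); P0=(p,R); print(p,o["contact_force"].round(2))
np.savez("cmd.npz",p=p,R=R)
for dt in (-.02,): print(rel(p,R,*pose_at(.462,.150,.056,-1,dt)))
# arc: tool angle th with contact offset
for a in np.arange(0.1,.95,.05): print(a.round(2),rel(p,R,*pose_at(.462-a,.150,.056,-1,-.02)))
E
```

```text
t: 2.47
tool_pos: [0.5918, 0.0566, 0.0591]
tool_rot: [1.542, 0.953, -1.539]
contact_force: [0.7, 0.6, 0.5]
opening: -0.0001
[0.59179567 0.05659313 0.05913627] [0.74 0.6  0.51]
[ 3.110e+00 -2.270e+00  2.362e+01 -1.000e-02 -6.000e-02 -1.200e-01]
0.1 [ 3.09 -3.51 38.69 -5.74 -0.05 -0.12]
0.15 [ 3.08 -3.57 46.26 -8.61 -0.05 -0.12]
0.2 [ 3.080e+00 -3.240e+00  5.382e+01 -1.147e+01 -5.000e-02 -1.200e-01]
0.25 [ 3.070e+00 -2.540e+00  6.135e+01 -1.434e+01 -4.000e-02 -1.200e-01]
0.3 [ 3.060e+00 -1.470e+00  6.884e+01 -1.720e+01 -4.000e-02 -1.300e-01]
0.35 [ 3.060e+00 -2.000e-02  7.627e+01 -2.007e+01 -4.000e-02 -1.300e-01]
0.4 [ 3.060e+00  1.800e+00  8.361e+01 -2.293e+01 -3.000e-02 -1.300e-01]
0.45 [ 3.050e+00  3.980e+00  9.085e+01 -2.580e+01 -3.000e-02 -1.300e-01]
0.5 [ 3.050e+00  6.530e+00  9.798e+01 -2.866e+01 -3.000e-02 -1.300e-01]
0.55 [ 3.0500e+00  9.4200e+00  1.0497e+02 -3.1530e+01 -2.0000e-02 -1.3000e-01]
0.6 [ 3.050e+00  1.266e+01  1.118e+02 -3.439e+01 -2.000e-02 -1.300e-01]
0.65 [ 3.0500e+00  1.6240e+01  1.1847e+02 -3.7260e+01 -2.0000e-02 -1.3000e-01]
0.7 [ 3.0500e+00  2.0150e+01  1.2495e+02 -4.0120e+01 -1.0000e-02 -1.3000e-01]
0.75 [ 3.0600e+00  2.4370e+01  1.3122e+02 -4.2990e+01 -1.0000e-02 -1.3000e-01]
0.8 [ 3.0600e+00  2.8910e+01  1.3728e+02 -4.5850e+01 -1.0000e-02 -1.3000e-01]
0.85 [ 3.060e+00  3.374e+01  1.431e+02 -4.872e+01 -0.000e+00 -1.400e-01]
0.9 [ 3.0700e+00  3.8860e+01  1.4868e+02 -5.1580e+01 -0.0000e+00 -1.4000e-01]
```

```bash
python3 -m handwheel '[0,0.002,-0.001,0.006,0,0,0, 0,0.002,-0.002,0.012,0,0,0, 0,0.002,-0.002,0.018,0,0,0, 0,0.002,-0.002,0.023,0,0,0, 0,0.002,-0.003,0.027,-1.3,0,0, 0,0.002,-0.003,0.031,-2.8,0,0, 0,0.002,-0.003,0.035,-4.3,0,0, 0,0.002,-0.003,0.039,-5.7,0,0, 0,0.002,-0.003,0.043,-7.3,0,0, 0,0.002,-0.003,0.047,-8.8,0,0, 0,0.002,-0.003,0.051,-10.3,0,0, 0,0.002,-0.003,0.054,-11.5,0,0]'
cat > st.py <<'E'
from h import *
import sys
o,p,R=now(); v=p[:2]-PIV; print("t",round(o["t"],2),"tool pos",p.round(4),"force tool xyz",(R.T@o["contact_force"]).round(2))
yaw=np.arctan2(-R[1,1],R[0,1])  # tool y=-rad=(cos th,-sin th)
tan=np.array([np.sin(yaw),np.cos(yaw)])*-1; rad=np.array([-np.cos(yaw),np.sin(yaw)])
print("th tool",yaw.round(4),"dtan",(v@tan).round(4),"r",(v@rad).round(4))
E
python3 st.py
```

```text
t: 3.47
tool_pos: [0.5648, 0.009, 0.0566]
tool_rot: [1.402, 1.073, -1.397]
contact_force: [2.2, 2.5, 1.3]
opening: -0.0001
t 3.47 tool pos [0.5648 0.009  0.0566] force tool xyz [-1.34  1.44 -2.99]
th tool 0.262 dtan -0.0191 r 0.1498
```

```bash
python3 - <<'E'
from h import *
A=pose_at(.3,.150,.056,-1,-.02)
for mm in range(0,31,1): print(mm,rel(*A,*pose_at(.3-mm/150,.150,.056,-1,-.02))[[1,2,3]])
E
```

```text
0 [0. 0. 0.]
1 [-0.13  1.   -0.38]
2 [-0.25  2.   -0.76]
3 [-0.37  3.   -1.15]
4 [-0.48  4.01 -1.53]
5 [-0.58  5.01 -1.91]
6 [-0.68  6.01 -2.29]
7 [-0.77  7.02 -2.67]
8 [-0.85  8.02 -3.06]
9 [-0.93  9.03 -3.44]
10 [-1.   10.04 -3.82]
11 [-1.06 11.04 -4.2 ]
12 [-1.12 12.05 -4.58]
13 [-1.17 13.06 -4.97]
14 [-1.21 14.07 -5.35]
15 [-1.25 15.07 -5.73]
16 [-1.28 16.08 -6.11]
17 [-1.3  17.09 -6.49]
18 [-1.32 18.1  -6.88]
19 [-1.32 19.11 -7.26]
20 [-1.33 20.12 -7.64]
21 [-1.32 21.13 -8.02]
22 [-1.31 22.14 -8.4 ]
23 [-1.29 23.14 -8.79]
24 [-1.27 24.15 -9.17]
25 [-1.24 25.16 -9.55]
26 [-1.2  26.17 -9.93]
27 [ -1.16  27.18 -10.31]
28 [ -1.11  28.19 -10.7 ]
29 [ -1.05  29.19 -11.08]
30 [ -0.98  30.2  -11.46]
```

Free travel for about 22 more mm (well short of the earliest bite).

```bash
python3 -m handwheel '[0,0,-0.0004,0.003,-1.15,0,0, 0,0,-0.0007,0.006,-2.3,0,0, 0,0,-0.0009,0.009,-3.4,0,0, 0,0,-0.0011,0.012,-4.6,0,0, 0,0,-0.0012,0.015,-5.7,0,0, 0,0,-0.0013,0.018,-6.9,0,0, 0,0,-0.0013,0.02,-7.6,0,0, 0,0,-0.0013,0.022,-8.4,0,0]'; python3 st.py
```

```text
t: 4.13
tool_pos: [0.5574, -0.0121, 0.0558]
tool_rot: [1.294, 1.152, -1.292]
contact_force: [1.0, 2.8, 2.3]
opening: 0.0
t 4.13 tool pos [ 0.5574 -0.0121  0.0558] force tool xyz [-2.26  0.65 -2.91]
th tool 0.1153 dtan -0.0191 r 0.1503
```

```bash
python3 -m handwheel '[0,0,-0.0002,0.0015,-0.6,0,0, 0,0,-0.0004,0.003,-1.15,0,0, 0,0,-0.0005,0.0045,-1.7,0,0, 0,0,-0.0007,0.006,-2.3,0,0, 0,0,-0.0008,0.0075,-2.9,0,0]'; python3 st.py
python3 -m handwheel '[0,0,-0.0001,0.001,-0.4,0,0, 0,0,-0.0002,0.002,-0.8,0,0, 0,0,-0.0004,0.003,-1.15,0,0, 0,0,-0.0005,0.004,-1.5,0,0]'; python3 st.py
```

```text
t: 4.55
tool_pos: [0.5554, -0.0193, 0.0553]
tool_rot: [1.256, 1.178, -1.256]
contact_force: [1.0, 3.2, 1.5]
opening: 0.0
t 4.55 tool pos [ 0.5554 -0.0193  0.0553] force tool xyz [-1.5   0.77 -3.22]
th tool 0.0643 dtan -0.0194 r 0.1508
t: 4.88
tool_pos: [0.5546, -0.0233, 0.0553]
tool_rot: [1.238, 1.191, -1.237]
contact_force: [1.7, 3.3, 1.5]
opening: 0.0001
t 4.88 tool pos [ 0.5546 -0.0233  0.0553] force tool xyz [-1.51  1.55 -3.36]
th tool 0.0385 dtan -0.0192 r 0.1508
```

```bash
python3 -m handwheel '[0,0,-0.0001,0.001,-0.4,0,0, 0,0,-0.0002,0.002,-0.8,0,0, 0,0,-0.0004,0.003,-1.15,0,0]'; python3 st.py
```

```text
t: 5.13
tool_pos: [0.5542, -0.0263, 0.0553]
tool_rot: [1.223, 1.2, -1.223]
contact_force: [2.8, 2.6, 0.5]
opening: -0.0002
t 5.13 tool pos [ 0.5542 -0.0263  0.0553] force tool xyz [-0.49  2.75 -2.64]
th tool 0.0184 dtan -0.0193 r 0.1508
```

```bash
python3 -m handwheel '[0,0,-0.0001,0.001,-0.4,0,0, 0,0,-0.0002,0.002,-0.8,0,0, 0,0,-0.0004,0.003,-1.15,0,0, 0,0,-0.0005,0.004,-1.5,0,0]'; python3 st.py
```

```text
t: 5.47
tool_pos: [0.5536, -0.0303, 0.0553]
tool_rot: [1.204, 1.213, -1.203]
contact_force: [1.5, 2.7, 0.9]
opening: 0.0001
t 5.47 tool pos [ 0.5536 -0.0303  0.0553] force tool xyz [-0.85  1.55 -2.71]
th tool -0.0077 dtan -0.0192 r 0.1509
```

```bash
python3 -m handwheel '[0,0,-0.0001,0.001,-0.4,0,0, 0,0,-0.0002,0.002,-0.8,0,0, 0,0,-0.0004,0.003,-1.15,0,0, 0,0,-0.0005,0.004,-1.5,0,0]'; python3 st.py
```

```text
t: 5.8
tool_pos: [0.553, -0.0342, 0.0553]
tool_rot: [1.184, 1.225, -1.184]
contact_force: [2.8, 3.3, 0.1]
opening: -0.0
t 5.8 tool pos [ 0.553  -0.0342  0.0553] force tool xyz [-0.11  2.94 -3.17]
th tool -0.0339 dtan -0.0192 r 0.151
```

```bash
python3 -m handwheel '[0,0,-0.0001,0.001,-0.4,0,0, 0,0,-0.0002,0.002,-0.8,0,0, 0,0,-0.0004,0.003,-1.15,0,0, 0,0,-0.0005,0.004,-1.5,0,0]'; python3 st.py
```

```text
t: 6.13
tool_pos: [0.5527, -0.0383, 0.0553]
tool_rot: [1.165, 1.237, -1.165]
contact_force: [2.9, 2.9, 1.3]
opening: -0.0
t 6.13 tool pos [ 0.5527 -0.0383  0.0553] force tool xyz [-1.28  3.05 -2.69]
th tool -0.06 dtan -0.0191 r 0.1511
```

```bash
python3 -m handwheel '[0,0,-0.0001,0.001,-0.4,0,0, 0,0,-0.0002,0.002,-0.8,0,0, 0,0,-0.0004,0.003,-1.15,0,0, 0,0,-0.0005,0.004,-1.5,0,0]'; python3 st.py
```

```text
t: 6.47
tool_pos: [0.5524, -0.0423, 0.0553]
tool_rot: [1.145, 1.249, -1.145]
contact_force: [1.8, 2.8, 0.6]
opening: -0.0001
t 6.47 tool pos [ 0.5524 -0.0423  0.0553] force tool xyz [-0.56  2.06 -2.67]
th tool -0.0863 dtan -0.0191 r 0.1511
```

```bash
python3 -m handwheel '[0,0,-0.0001,0.001,-0.4,0,0, 0,0,-0.0002,0.002,-0.8,0,0, 0,0,-0.0004,0.003,-1.15,0,0, 0,0,-0.0005,0.004,-1.5,0,0]'; python3 st.py
```

```text
t: 6.8
tool_pos: [0.5522, -0.0458, 0.0552]
tool_rot: [1.127, 1.261, -1.126]
contact_force: [1.5, 6.5, 1.3]
opening: -0.0003
t 6.8 tool pos [ 0.5522 -0.0458  0.0552] force tool xyz [-1.31  2.23 -6.27]
th tool -0.1123 dtan -0.0196 r 0.1511
```

```bash
python3 -m handwheel '[0,0,-0.0001,0.001,-0.4,0,0, 0,0,-0.0002,0.002,-0.8,0,0, 0,0,-0.0004,0.003,-1.15,0,0, 0,0,-0.0005,0.004,-1.5,0,0]'; python3 st.py
```

```text
t: 7.13
tool_pos: [0.5522, -0.0488, 0.0553]
tool_rot: [1.109, 1.274, -1.105]
contact_force: [2.4, 9.3, 2.1]
opening: 0.0002
t 7.13 tool pos [ 0.5522 -0.0488  0.0553] force tool xyz [-2.03  3.67 -8.87]
th tool -0.1385 dtan -0.0206 r 0.1511
```

Resistance firmed up: about 9 N, rising roughly 1 N/mm. I'll add 1 mm and lean for about a second.

```bash
python3 -m handwheel '[0,0,0,0.001,-0.3,0,0, 0,0,0,0.001,-0.3,0,0, 0,0,0,0.001,-0.3,0,0, 0,0,0,0.001,-0.3,0,0]'; python3 st.py;python3 -m handwheel '[0,0,0,0,0,0,0, 0,0,0,0,0,0,0, 0,0,0,0,0,0,0, 0,0,0,0,0,0,0, 0,0,0,0,0,0,0, 0,0,0,0,0,0,0, 0,0,0,0,0,0,0, 0,0,0,0,0,0,0, 0,0,0,0,0,0,0, 0,0,0,0,0,0,0]'; python3 st.py
```

```text
t: 7.47
tool_pos: [0.5521, -0.0497, 0.0552]
tool_rot: [1.105, 1.276, -1.102]
contact_force: [0.5, 9.9, 2.2]
opening: -0.0003
t 7.47 tool pos [ 0.5521 -0.0497  0.0552] force tool xyz [-2.15  1.94 -9.76]
th tool -0.1435 dtan -0.0204 r 0.1511
t: 8.3
tool_pos: [0.5522, -0.0497, 0.0552]
tool_rot: [1.105, 1.276, -1.102]
contact_force: [1.2, 9.0, 2.3]
opening: 0.0003
t 8.3 tool pos [ 0.5522 -0.0497  0.0552] force tool xyz [-2.3   2.48 -8.74]
th tool -0.1435 dtan -0.0204 r 0.1511
```

Held at about 9–10 N. Now I'll back away and lift to look.

```bash
python3 -m handwheel '[0,0,0,-0.001,0,0,0, 0,0,0,-0.002,0,0,0, 0,0,0,-0.004,0,0,0, 0,0,0,-0.007,0,0,0, 0,0,0,-0.012,0,0,0, 0,0,0,-0.02,0,0,0, 0,0,0,-0.03,0,0,0, 0,0,0,-0.035,0,0,0]'; python3 st.py;python3 -m handwheel '[0,-0.03,0,-0.035,0,0,0, 0,-0.06,0,-0.045,0,0,0, 0,-0.09,0,-0.065,0,0,0, 0,-0.12,0,-0.085,0,0,0, 0,-0.12,0,-0.1,0,0,0, 0,-0.12,0,-0.1,0,0,0, 0,-0.12,0,-0.1,0,0,0]'; python3 st.py
python3 - <<'E'
from h import *
o=ctrl.get_obs()
im,d=ctrl.get_image("wrist"); cv2.imwrite("pics/w2.png",im); np.savez("pics/w2.npz",d=d,p=o["tool_pos"],r=o["tool_rot"])
im,d=ctrl.get_image("top"); cv2.imwrite("pics/t2.png",im);np.save("pics/t2.npy",d)
cv2.imwrite("pics/t2c.png",cv2.resize(im[110:260,200:350],None,fx=4,fy=4,interpolation=cv2.INTER_CUBIC))
E
```

```text
t: 8.97
tool_pos: [0.5468, -0.0154, 0.055]
tool_rot: [1.102, 1.274, -1.103]
contact_force: [-0.1, 0.0, 0.1]
opening: 0.0001
t 8.97 tool pos [ 0.5468 -0.0154  0.055 ] force tool xyz [-0.07 -0.05 -0.06]
th tool -0.1439 dtan -0.0552 r 0.1514
t: 9.55
tool_pos: [0.5327, 0.0831, 0.1753]
tool_rot: [1.101, 1.274, -1.102]
contact_force: [-1.1, -0.2, 0.4]
opening: 0.0003
t 9.55 tool pos [0.5327 0.0831 0.1753] force tool xyz [-0.37 -1.15  0.06]
th tool -0.1452 dtan -0.1549 r 0.1511
```

View pics/w2.png

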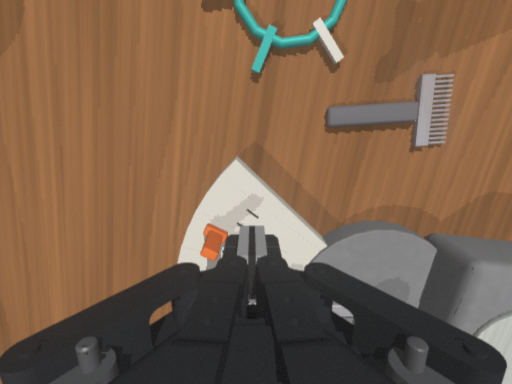

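View pics/t2c.png

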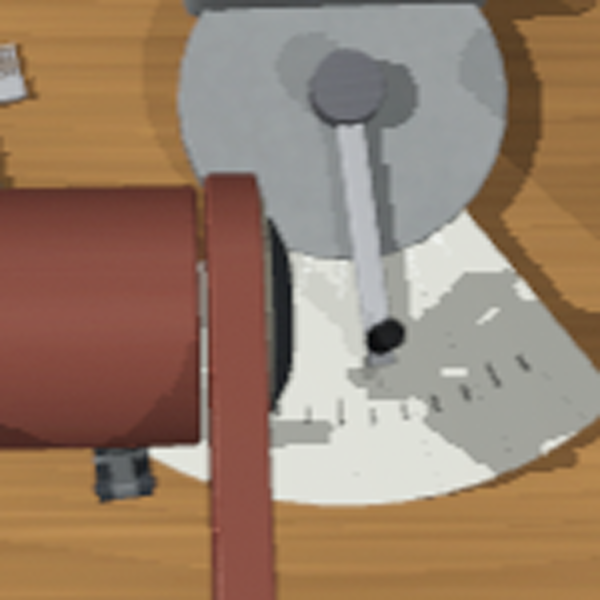

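The top view shows the rested post at crop (385,335), i.e. full image (296,194). The marker is hidden behind the arm. I'll measure the lever angle.

```bash
python3 - <<'E'
from h import *
C=cam("top"); im=cv2.imread("pics/t2.png"); d=np.load("pics/t2.npy"); X,uu,vv=cloud("top",d)
k=(im.max(2)<60)&(X[...,2]>.088)&(X[...,2]<.102)&(vv>180)&(vv<206)&(uu>283)&(uu<310)
print(k.sum(),uu[k].mean(),vv[k].mean()); P=onz(C,uu[k].mean(),vv[k].mean(),.095); v=P[:2]-PIV
print(P,X[k].mean(0),"r",np.hypot(*v),"th",np.arctan2(v[1],-v[0]))
# bar axis: bright steel at z~.046
b=(abs(X[...,2]-.046)<.006)&(vv>142)&(vv<186)&(uu>276)&(uu<305)
Q=X[b][:,:2]; print("bar",b.sum()); vx,vy,x,y=cv2.fitLine(Q.astype(np.float32),cv2.DIST_HUBER,0,.001,.001).ravel()
print("bar dir th",np.arctan2(vy*-np.sign(vx),abs(vx)), "offset of pivot", (PIV-[x,y])@[-vy,vx])
E
```

```text
39 296.87179487179486 193.12820512820514
[ 0.55563624 -0.06478074  0.095     ] [ 0.5555974  -0.06470537  0.09552521] r 0.1498726631357521 th -0.11018779328700914
bar 305
bar dir th -0.12026095 offset of pivot 0.00020795721869487657
```

```bash
python3 - <<'E'
from h import *
o,p,R=now()
print(rel(p,R,*pose_at(.329,.218,.175,-1,-.042))); print(rel(p,R,*pose_at(.329,.218,.054,-1,-.042)),pose_at(.329,.218,.054,-1,-.042)[0])
E
```

```text
[ -1.11 -23.03  17.05  27.06   0.05   0.14]
[ 1.1989e+02 -2.2720e+01  1.7030e+01  2.7060e+01  5.0000e-02  1.4000e-01] [0.5118623  0.06188248 0.054     ]
```

```bash
python3 -m handwheel '[0,0,-0.006,0.005,7,0,0, 0,0,-0.012,0.01,14,0,0, 0,0,-0.018,0.014,21,0,0, 0,0,-0.023,0.017,27,0,0, 0,0.03,-0.023,0.017,27,0,0, 0,0.06,-0.023,0.017,27,0,0, 0,0.09,-0.023,0.017,27,0,0, 0,0.115,-0.023,0.017,27,0,0, 0,0.12,-0.023,0.017,27,0,0, 0,0.12,-0.023,0.017,27,0,0, 0,0.12,-0.023,0.017,27,0,0]'; python3 st.py
python3 - <<'E'
from h import *
o,p,R=now()
im,d=ctrl.get_image("wrist"); cv2.imwrite("pics/w3.png",im)
print(rel(p,R,*pose_at(.329,.218,.054,-1,-.016)))
A=pose_at(.329,.218,.054,-1,-.016)
for mm in range(5,100,5): print(mm,rel(*A,*pose_at(.329-mm/215,.218,.054,-1,-.016))[[1,2,3]])
E
```

```text
t: 10.57
tool_pos: [0.513, 0.0618, 0.0555]
tool_rot: [1.447, 1.035, -1.448]
contact_force: [-0.2, -0.5, 0.3]
opening: -0.0002
t 10.57 tool pos [0.513  0.0618 0.0555] force tool xyz [-0.32 -0.03  0.54]
th tool 0.3288 dtan -0.0423 r 0.2169
[ 1.530e+00 -1.080e+00  2.623e+01  1.000e-02  1.000e-02  2.000e-02]
5 [-0.31  5.07 -1.33]
10 [-0.51 10.15 -2.66]
15 [-0.59 15.24 -4.  ]
20 [-0.54 20.32 -5.33]
25 [-0.38 25.4  -6.66]
30 [-0.11 30.48 -7.99]
35 [ 0.29 35.54 -9.33]
40 [  0.8   40.6  -10.66]
45 [  1.43  45.64 -11.99]
50 [  2.18  50.67 -13.32]
55 [  3.05  55.68 -14.66]
60 [  4.03  60.67 -15.99]
65 [  5.12  65.63 -17.32]
70 [  6.33  70.57 -18.65]
75 [  7.66  75.48 -19.99]
80 [  9.1   80.35 -21.32]
85 [ 10.65  85.19 -22.65]
90 [ 12.32  90.   -23.98]
95 [ 14.1   94.76 -25.32]
```

View pics/w3.png

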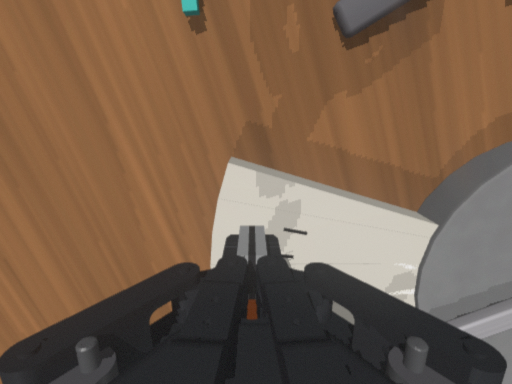

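The fin is straight ahead (252,308). I'll approach and push part of the way.

```bash
python3 -m handwheel '[0,0.001,0,0.006,0,0,0, 0,0.001,-0.001,0.013,0,0,0, 0,0.001,-0.001,0.019,0,0,0, 0,0.001,-0.001,0.024,0,0,0, 0,0.001,-0.001,0.028,-0.6,0,0, 0,0.001,-0.001,0.032,-1.6,0,0, 0,0.001,-0.002,0.036,-2.6,0,0, 0,0.001,-0.002,0.04,-3.7,0,0, 0,0.001,-0.002,0.044,-4.7,0,0, 0,0.001,-0.002,0.048,-5.8,0,0, 0,0.001,-0.001,0.052,-6.8,0,0, 0,0.001,-0.001,0.056,-7.9,0,0]'; python3 st.py
python3 -m handwheel '[0,0,-0.0003,0.004,-1.1,0,0, 0,0,-0.0004,0.008,-2.1,0,0, 0,0,-0.0005,0.012,-3.2,0,0, 0,0,-0.0005,0.016,-4.2,0,0, 0,0,-0.0005,0.02,-5.3,0,0, 0,0,-0.0004,0.024,-6.4,0,0, 0,0,-0.0002,0.028,-7.4,0,0, 0,0,0,0.032,-8.4,0,0, 0,0,0.0004,0.036,-9.5,0,0, 0,0,0.0006,0.039,-10.3,0,0, 0,0,0.0008,0.041,-10.7,0,0]'; python3 st.py
```

```text
t: 11.62
tool_pos: [0.4937, 0.0093, 0.0544]
tool_rot: [1.347, 1.114, -1.346]
contact_force: [1.1, -0.4, -0.2]
opening: -0.0002
t 11.62 tool pos [0.4937 0.0093 0.0544] force tool xyz [0.16 1.16 0.21]
th tool 0.1887 dtan -0.017 r 0.2179
t: 12.53
tool_pos: [0.4867, -0.0312, 0.0544]
tool_rot: [1.211, 1.208, -1.211]
contact_force: [-0.6, 0.4, 0.2]
opening: -0.0003
t 12.53 tool pos [ 0.4867 -0.0312  0.0544] force tool xyz [-0.24 -0.61 -0.39]
th tool 0.0028 dtan -0.0165 r 0.218
```

```bash
python3 -m handwheel '[0,0,-0.0003,0.004,-1.1,0,0, 0,0,-0.0004,0.008,-2.1,0,0, 0,0,-0.0005,0.012,-3.2,0,0, 0,0,-0.0005,0.016,-4.2,0,0, 0,0,-0.0005,0.018,-4.8,0,0, 0,0,-0.0005,0.018,-4.8,0,0]'; python3 st.py
python3 - <<'E'
from h import *
im,d=ctrl.get_image("scene"); cv2.imwrite("pics/s4.png",cv2.resize(im[110:250,140:300],None,fx=4,fy=4,interpolation=cv2.INTER_CUBIC))
im,d=ctrl.get_image("top"); cv2.imwrite("pics/t4.png",cv2.resize(im[110:260,200:350],None,fx=4,fy=4,interpolation=cv2.INTER_CUBIC))
E
```

```text
t: 13.03
tool_pos: [0.4862, -0.0493, 0.0543]
tool_rot: [1.15, 1.246, -1.15]
contact_force: [0.6, -0.4, 0.7]
opening: -0.0001
t 13.03 tool pos [ 0.4862 -0.0493  0.0543] force tool xyz [-0.75  0.57  0.44]
th tool -0.0802 dtan -0.0165 r 0.2178
```

View pics/s4.png

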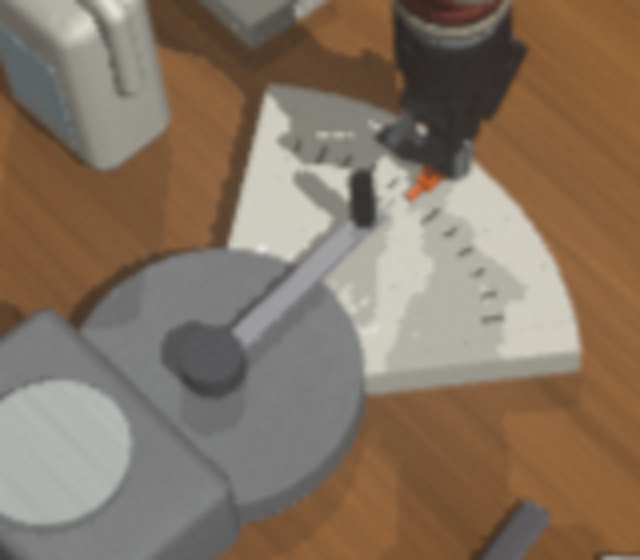

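View pics/t4.png

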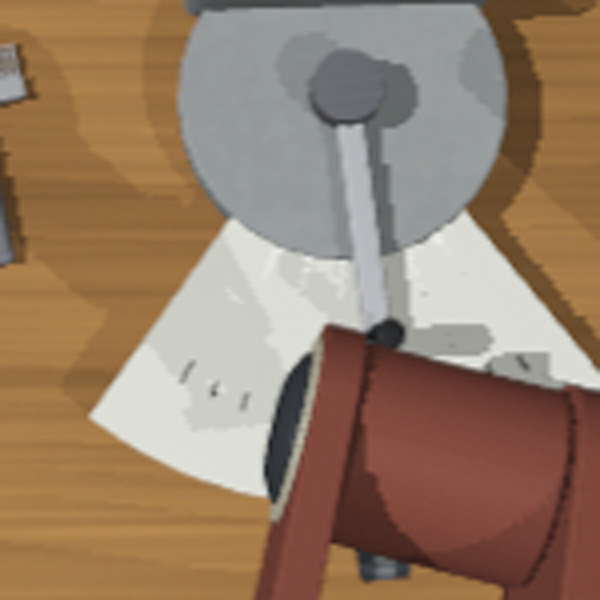

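```bash
python3 -m handwheel '[0,0,-0.0002,0.002,-0.5,0,0, 0,0,-0.0003,0.004,-1.05,0,0, 0,0,-0.0004,0.0055,-1.4,0,0, 0,0,-0.0004,0.0055,-1.4,0,0, 0,0,-0.0004,0.0055,-1.4,0,0]'; python3 st.py
python3 -m handwheel '[0,0,0,-0.002,0,0,0, 0,0,0,-0.006,0,0,0, 0,0,0,-0.015,0,0,0, 0,0,0,-0.03,0,0,0, 0,-0.03,0,-0.045,0,0,0, 0,-0.07,0,-0.06,0,0,0, 0,-0.11,0,-0.09,0,0,0, 0,-0.13,0,-0.12,0,0,0, 0,-0.13,0,-0.15,0,0,0, 0,-0.13,0,-0.15,0,0,0, 0,-0.13,0,-0.15,0,0,0]'; python3 st.py
python3 - <<'E'
from h import *
o=ctrl.get_obs()
im,d=ctrl.get_image("wrist"); cv2.imwrite("pics/w5.png",im)
im,d=ctrl.get_image("scene"); cv2.imwrite("pics/s5f.png",im); np.save("pics/s5.npy",d);cv2.imwrite("pics/s5.png",cv2.resize(im[110:250,140:300],None,fx=4,fy=4,interpolation=cv2.INTER_CUBIC))
im,d=ctrl.get_image("top"); cv2.imwrite("pics/t5f.png",im); np.save("pics/t5.npy",d);cv2.imwrite("pics/t5.png",cv2.resize(im[110:260,200:350],None,fx=4,fy=4,interpolation=cv2.INTER_CUBIC))
E
```

```text
t: 13.55
tool_pos: [0.4863, -0.0546, 0.0543]
tool_rot: [1.131, 1.257, -1.132]
contact_force: [0.1, -0.3, -0.2]
opening: 0.0001
t 13.55 tool pos [ 0.4863 -0.0546  0.0543] force tool xyz [0.24 0.08 0.34]
th tool -0.1047 dtan -0.0166 r 0.2177
t: 14.47
tool_pos: [0.4703, 0.0965, 0.1848]
tool_rot: [1.129, 1.258, -1.128]
contact_force: [0.6, -0.4, -0.9]
opening: 0.0002
t 14.47 tool pos [0.4703 0.0965 0.1848] force tool xyz [0.93 0.5  0.49]
th tool -0.1086 dtan -0.1694 r 0.2172
```

View pics/s5.png

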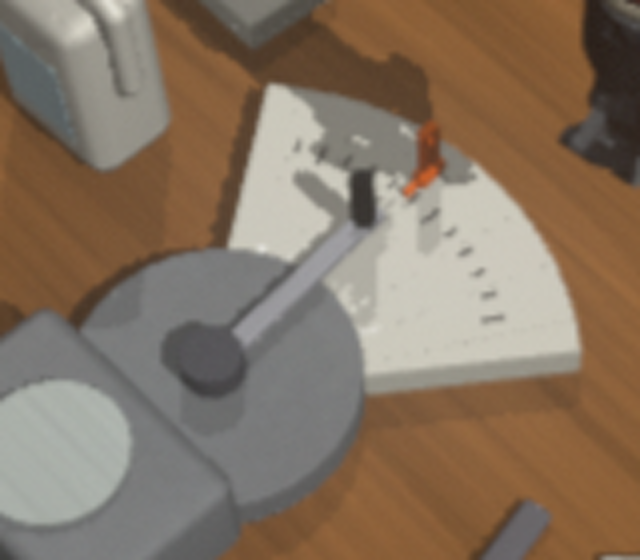

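View pics/t5.png

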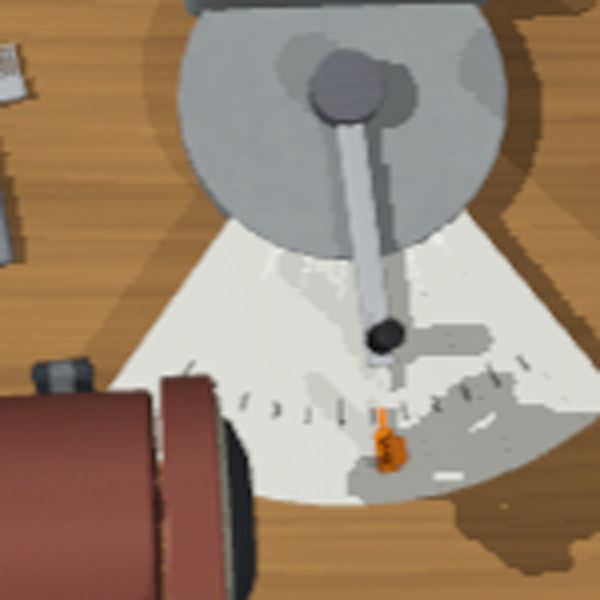

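View pics/w5.png

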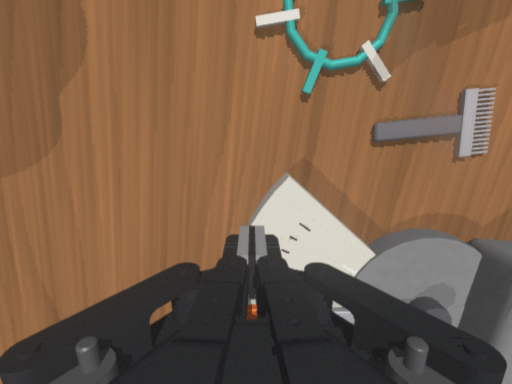

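The top view shows the white pointer at crop (379,360), and the marker pointer (381,412) almost in line with it. Now the precise angles.

```bash
cat > ang.py <<'E'
from h import *
import sys
a=sys.argv[1]; C=cam("top"); im=cv2.imread(f"pics/t{a}f.png"); d=np.load(f"pics/t{a}.npy"); X,uu,vv=cloud("top",d); hsv=cv2.cvtColor(im,cv2.COLOR_BGR2HSV)
def th(P): v=P[:2]-PIV; return np.hypot(*v).round(4),np.arctan2(v[1],-v[0]).round(4)
roi=(vv>180)&(vv<232)&(uu>270)&(uu<320)
k=(im.max(2)<70)&(X[...,2]>.088)&(X[...,2]<.102)&roi
print("post",k.sum(),th(onz(C,uu[k].mean(),vv[k].mean(),.095)),th(X[k].mean(0)))
o=(hsv[...,1]>150)&(hsv[...,2]>130)&(hsv[...,0]<22)&roi&(vv>205)
print("orange",o.sum(), "z range",X[o][:,2].min(),X[o][:,2].max())
f=o&(X[...,2]>.078); print("fin top",f.sum(),th(onz(C,uu[f].mean(),vv[f].mean(),.086)),th(X[f].mean(0)))
l=o&(X[...,2]<.05); print("marker low",l.sum(),th(X[l].mean(0)),X[l].mean(0),[(u,v,th(X[v,u])) for u,v in zip(uu[l],vv[l])][:6])
b=(abs(X[...,2]-.046)<.006)&(vv>142)&(vv<186)&(uu>276)&(uu<305)
vx,vy,x,y=cv2.fitLine(X[b][:,:2].astype(np.float32),cv2.DIST_HUBER,0,.001,.001).ravel(); print("bar dir",-vy/vx, th(np.median(X[b],0)), th(X[b].mean(0)))
w=(hsv[...,1]<40)&(X[...,2]>.034)&(X[...,2]<.05)&roi&(vv>196); print("ptr",w.sum(),[(u,v,im[v,u].tolist(),X[v,u,2].round(3),*th(X[v,u])) for u,v in zip(uu[w],vv[w])])
E
python3 ang.py 5
python3 - <<'E'
from h import *
C=cam("top"); im=cv2.imread("pics/t5f.png")
c=cv2.resize(im[185:235,275:325],None,fx=12,fy=12,interpolation=cv2.INTER_NEAREST)
for th,col in((-.105,(0,0,255)),(-.115,(0,255,0)),(-.125,(255,0,0))):
    pts=[proj(C,[*(PIV+r*np.array([-np.cos(th),np.sin(th)])),.040]) for r in(.14,.24)]
    q=[(int((u-275+.5)*12),int((v-185+.5)*12)) for u,v in pts]; cv2.line(c,*q,col,1)
cv2.imwrite("pics/z5.png",c)
E
```

```text
post 39 (np.float64(0.1499), np.float64(-0.1094)) (np.float64(0.1499), np.float64(-0.1093))
orange 60 z range 0.03659882461280639 0.08888576518929947
fin top 26 (np.float64(0.2141), np.float64(-0.0985)) (np.float64(0.2141), np.float64(-0.0987))
marker low 28 (np.float64(0.2106), np.float64(-0.0955)) [ 0.49493873 -0.068381    0.04126075] [(np.int64(295), np.int64(212), (np.float64(0.1903), np.float64(-0.1031))), (np.int64(295), np.int64(213), (np.float64(0.1927), np.float64(-0.1009))), (np.int64(295), np.int64(214), (np.float64(0.195), np.float64(-0.0997))), (np.int64(295), np.int64(215), (np.float64(0.1974), np.float64(-0.099))), (np.int64(295), np.int64(216), (np.float64(0.1997), np.float64(-0.098))), (np.int64(295), np.int64(217), (np.float64(0.202), np.float64(-0.0931)))]
bar dir -0.11879012 (np.float64(0.0769), np.float64(-0.1231)) (np.float64(0.077), np.float64(-0.1235))
ptr 37 [(np.int64(292), np.int64(197), [128, 125, 123], np.float64(0.047), np.float64(0.1548), np.float64(-0.076)), (np.int64(292), np.int64(198), [170, 166, 163], np.float64(0.045), np.float64(0.1571), np.float
[... 3119 characters left out ...]
0.042), np.float64(0.1717), np.float64(-0.1126)), (np.int64(296), np.int64(204), [213, 220, 219], np.float64(0.042), np.float64(0.172), np.float64(-0.1263)), (np.int64(295), np.int64(205), [202, 209, 208], np.float64(0.044), np.float64(0.1741), np.float64(-0.1086)), (np.int64(296), np.int64(205), [213, 220, 219], np.float64(0.039), np.float64(0.1742), np.float64(-0.1268)), (np.int64(295), np.int64(206), [202, 209, 208], np.float64(0.045), np.float64(0.1764), np.float64(-0.1069)), (np.int64(296), np.int64(206), [213, 220, 218], np.float64(0.044), np.float64(0.1767), np.float64(-0.1205)), (np.int64(297), np.int64(206), [194, 201, 200], np.float64(0.045), np.float64(0.177), np.float64(-0.133))]
```

View pics/z5.png

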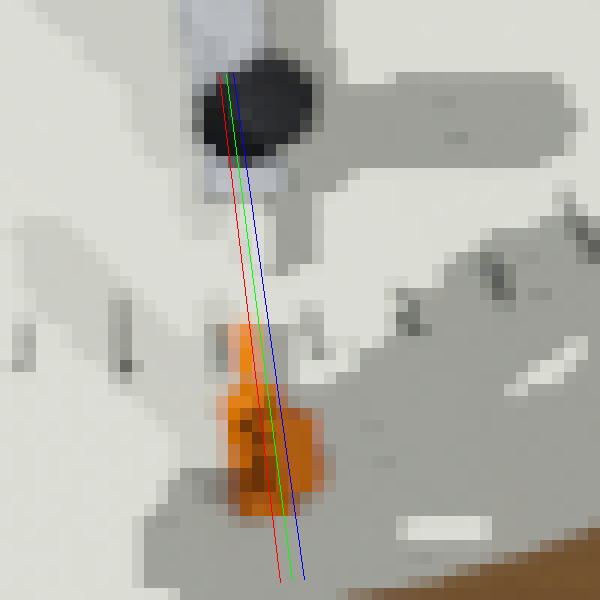

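Lever reads about -0.117 and marker about -0.100, so the marker is roughly 3 mm short. Before the final nudge I'll get a closer wrist-camera reading from overhead, checking jug clearance first.

```bash
python3 - <<'E'
from h import *
d=np.load("pics/top0.npy"); X,uu,vv=cloud("top",d)
k=(uu>355)&(uu<460)&(vv>130)&(vv<200)&(X[...,2]>.03); print("jug",X[k].min(0),X[k].max(0))
o,p,R=now(); print(rel(p,R,*pose_at(-.112,.195,.17,-1,.045)),pose_at(-.112,.195,.17,-1,.045)[0])
E
```

```text
jug [ 0.49564656 -0.35123112  0.03000216] [0.66004051 0.04881563 0.88783715]
[ 1.3200e+01  2.3840e+01  2.1283e+02 -4.4000e-01  1.0000e-02  1.1000e-01] [ 0.51585123 -0.11481242  0.17      ]
```

```bash
python3 -m handwheel '[0,0,0.003,0.03,0,0,0, 0,0,0.006,0.06,0,0,0, 0,0,0.009,0.09,0,0,0, 0,0,0.012,0.12,0,0,0, 0,0,0.016,0.15,0,0,0, 0,0,0.02,0.175,0,0,0, 0,0,0.024,0.19,0,0,0, 0,0,0.024,0.195,-0.4,0,0, 0,0,0.024,0.195,-0.4,0,0, 0,0,0.024,0.195,-0.4,0,0, 0,0,0.024,0.195,-0.4,0,0]'; python3 st.py
cat > look.py <<'E'
from h import *
import sys
o=ctrl.get_obs(); a=sys.argv[1]
im,d=ctrl.get_image("wrist"); cv2.imwrite(f"pics/w{a}.png",im); np.savez(f"pics/w{a}.npz",d=d,p=o["tool_pos"],r=o["tool_rot"])
E
python3 look.py 6
```

```text
t: 15.53
tool_pos: [0.5145, -0.0956, 0.184]
tool_rot: [1.126, 1.261, -1.126]
contact_force: [0.8, 0.4, -0.1]
opening: -0.0003
t 15.53 tool pos [ 0.5145 -0.0956  0.184 ] force tool xyz [ 0.14  0.79 -0.29]
th tool -0.1128 dtan 0.0256 r 0.1942
```

View pics/w6.png

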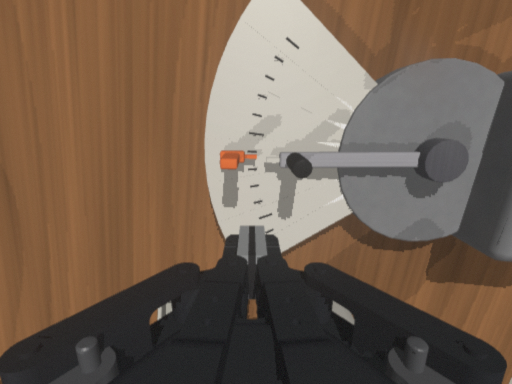

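The view is clear: lever bar along row ~159 from hub (443,160), white pointer near (270,159), marker pointer (250,157), fin (231,160).

```bash
cat > wa.py <<'E'
from h import *
import sys
a=sys.argv[1]; z=np.load(f"pics/w{a}.npz"); pose=(z["p"],z["r"]); C=cam("wrist",pose); im=cv2.imread(f"pics/w{a}.png"); X,uu,vv=cloud("wrist",z["d"],pose); hsv=cv2.cvtColor(im,cv2.COLOR_BGR2HSV)
g=cv2.cvtColor(im,cv2.COLOR_BGR2GRAY).astype(float)
# cap (hub) centre: dark disc, top height from depth
R=(vv>130)&(vv<195)&(uu>410)&(uu<480)
h=R&(X[...,2]>.052)&(X[...,2]<.07); print("hub",h.sum(),uu[h].mean(),vv[h].mean(),"z",np.median(X[h][:,2]));zh=np.median(X[h][:,2])
Hc=onz(C,uu[h].mean(),vv[h].mean(),zh)[:2]; print("hub xy",Hc,"vs PIV",PIV)
def th(P,c=Hc): v=P[:2]-c; return round(float(np.hypot(*v)),4),round(float(np.arctan2(v[1],-v[0])),4)
roi=(vv>120)&(vv<200)&(uu>200)&(uu<300)
o=(hsv[...,1]>180)&(hsv[...,2]>120)&(hsv[...,0]<15)&roi
for u in range(215,262):
    k=o[:,u]
    if k.any() and u>243:
        v=np.where(k)[0].mean(); print("mk",u,k.sum(),v,th(onz(C,u,v,.040)),th(onz(C,u,v,.040),PIV))
f=o&(X[...,2]>.08); print("fin top",f.sum(),th(onz(C,uu[f].mean(),vv[f].mean(),.086)),th(onz(C,uu[f].mean(),vv[f].mean(),.086),PIV))
# bar edges: bluish-grey between
P=[]
for u in range(315,410,5):
    k=np.where((abs(X[:,u,2]-.046)<.005)&(np.arange(384)>145)&(np.arange(384)<175))[0]
    if len(k)>4: P.append(onz(C,u,k.mean(),.046)[:2])
P=np.array(P); print("bar",len(P)); print("bar th hub",np.median([th(q)[1] for q in P]),"PIV",np.median([th(q,PIV)[1] for q in P])); 
vx,vy,x,y=cv2.fitLine(P.astype(np.float32),cv2.DIST_HUBER,0,.001,.001).ravel(); print("dir",-vy/vx)
for u in range(258,284,2):
    k=np.where((X[:,u,2]>.034)&(np.arange(384)>140)&(np.arange(384)<180)&(X[:,u,2]<.052))[0]
    if len(k): print("ptr",u,len(k),k.mean(),th(onz(C,u,k.mean(),.040)),th(onz(C,u,k.mean(),.040),PIV))
c=cv2.resize(im[130:190,210:310],None,fx=8,fy=8,interpolation=cv2.INTER_CUBIC); cv2.imwrite(f"pics/wz{a}.png",c)
E
python3 wa.py 6
```

```text
hub 1591 444.4242614707731 160.1973601508485 z 0.057698119333623454
hub xy [ 0.70155127 -0.04848428] vs PIV [ 0.7046 -0.0483]
fin top 25 (0.2146, -0.1077) (0.2177, -0.1071)
bar 19
bar th hub -0.1218 PIV -0.1197
dir -0.12043303
ptr 266 5 159.0 (0.1764, -0.1211) (0.1795, -0.1201)
ptr 268 5 159.0 (0.1743, -0.1212) (0.1774, -0.1202)
ptr 270 5 159.0 (0.1722, -0.1213) (0.1753, -0.1202)
ptr 272 5 159.0 (0.1701, -0.1214) (0.1731, -0.1203)
ptr 274 5 159.0 (0.168, -0.1215) (0.171, -0.1204)
ptr 276 5 159.0 (0.1659, -0.1216) (0.1689, -0.1205)
ptr 278 5 159.0 (0.1637, -0.1217) (0.1668, -0.1206)
ptr 280 14 158.5 (0.1616, -0.1186) (0.1647, -0.1175)
ptr 282 15 159.8 (0.1595, -0.1273) (0.1625, -0.126)
```

View pics/wz6.png

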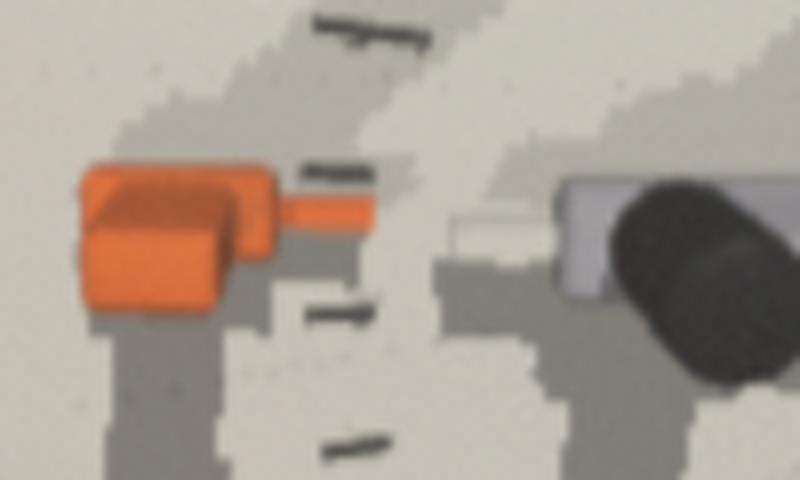

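The marker pointer is at row 156.3 and the lever pointer at 159.2. That is 2.9 px or about 3 mm, so the marker needs another 0.015 rad. I'll go back behind the fin.

```bash
python3 - <<'E'
from h import *
o,p,R=now()
print(rel(p,R,*pose_at(-.1047,.2177,.184,-1,-.045)));print(rel(p,R,*pose_at(-.1047,.2177,.0543,-1,-.045)));
E
```

```text
[ 1.800e-01 -2.322e+01 -7.225e+01  4.900e-01 -3.000e-02  2.000e-02]
[ 1.2988e+02 -2.3180e+01 -7.2190e+01  4.9000e-01 -3.0000e-02  2.0000e-02]
```

```bash
python3 -m handwheel '[0,0,-0.008,-0.025,0,0,0, 0,0,-0.016,-0.05,0.3,0,0, 0,0,-0.023,-0.072,0.5,0,0, 0,0,-0.023,-0.072,0.5,0,0, 0,0.03,-0.023,-0.072,0.5,0,0, 0,0.06,-0.023,-0.072,0.5,0,0, 0,0.09,-0.023,-0.072,0.5,0,0, 0,0.12,-0.023,-0.072,0.5,0,0, 0,0.13,-0.023,-0.072,0.5,0,0, 0,0.13,-0.023,-0.072,0.5,0,0, 0,0.13,-0.023,-0.072,0.5,0,0, 0,0.13,-0.023,-0.072,0.5,0,0]'; python3 st.py
python3 - <<'E'
from h import *
o,p,R=now()
print(rel(p,R,*pose_at(-.1047,.2177,.0543,-1,-.0166)));print(rel(p,R,*pose_at(-.1197,.2177,.0543,-1,-.0166)))
E
```

```text
t: 16.58
tool_pos: [0.4857, -0.0279, 0.0566]
tool_rot: [1.134, 1.253, -1.131]
contact_force: [0.4, -0.9, 0.3]
opening: 0.0001
t 16.58 tool pos [ 0.4857 -0.0279  0.0566] force tool xyz [-0.32  0.28  0.92]
th tool -0.1035 dtan -0.0429 r 0.2156
[ 2.28 -2.15 26.56 -0.07  0.07 -0.2 ]
[ 2.29 -2.38 29.83 -0.93  0.07 -0.2 ]
```

```bash
python3 -m handwheel '[0,0,0,0.006,0,0,0, 0,0,0,0.012,0,0,0, 0,0,0,0.018,0,0,0, 0,0,0,0.018,0,0,0, 0,0,0,0.018,0,0,0, 0,0,0,0.018,0,0,0]'; python3 st.py
python3 - <<'E'
from h import *
o,p,R=now()
print(rel(p,R,*pose_at(-.1047,.2177,.0543,-1,-.0166)));print(rel(p,R,*pose_at(-.1197,.2177,.0543,-1,-.0166)))
E
```

```text
t: 17.08
tool_pos: [0.4859, -0.0457, 0.0544]
tool_rot: [1.133, 1.256, -1.133]
contact_force: [0.3, 0.4, 0.2]
opening: 0.0001
t 17.08 tool pos [ 0.4859 -0.0457  0.0544] force tool xyz [-0.22  0.34 -0.42]
th tool -0.1025 dtan -0.0249 r 0.2173
[ 0.15 -0.43  8.8  -0.12 -0.   -0.01]
[ 1.500e-01 -6.500e-01  1.207e+01 -9.800e-01 -0.000e+00 -1.000e-02]
```

Commanded target: 12.1 mm along z. Then back off, lift, and look again.

```bash
python3 -m handwheel '[0,0,-0.0005,0.004,-0.4,0,0, 0,0,-0.0005,0.008,-0.5,0,0, 0,0,-0.0006,0.01,-0.8,0,0, 0,0,-0.0006,0.0115,-1,0,0, 0,0,-0.0006,0.0121,-1,0,0, 0,0,-0.0006,0.0121,-1,0,0, 0,0,-0.0006,0.0121,-1,0,0]'; python3 st.py
python3 -m handwheel '[0,0,0,-0.002,0,0,0, 0,0,0,-0.006,0,0,0, 0,0,0,-0.015,0,0,0, 0,0,0,-0.03,0,0,0, 0,-0.03,0,-0.03,0,0,0, 0,-0.06,0,-0.03,0,0,0, 0,-0.09,0,-0.03,0,0,0, 0,-0.12,0,-0.03,0,0,0, 0,-0.13,0.01,-0.01,0,0,0, 0,-0.13,0.02,0.02,0,0,0, 0,-0.13,0.024,0.042,0,0,0, 0,-0.13,0.024,0.042,0,0,0]'
python3 -m handwheel '[0,0,0,0,0,0,0, 0,0,0,0,0,0,0, 0,0,0,0,0,0,0]'
python3 look.py 7; python3 wa.py 7
```

```text
t: 17.67
tool_pos: [0.4865, -0.0577, 0.0543]
tool_rot: [1.12, 1.264, -1.12]
contact_force: [0.4, -0.3, -0.1]
opening: 0.0001
t 17.67 tool pos [ 0.4865 -0.0577  0.0543] force tool xyz [0.12 0.34 0.38]
th tool -0.1206 dtan -0.0169 r 0.2176
t: 18.67
tool_pos: [0.5165, -0.0986, 0.185]
tool_rot: [1.121, 1.261, -1.122]
contact_force: [-0.1, -0.7, -0.3]
opening: 0.0002
t: 18.92
tool_pos: [0.5149, -0.0952, 0.1838]
tool_rot: [1.119, 1.265, -1.119]
contact_force: [-0.0, 1.0, 0.4]
opening: -0.0004
hub 1580 444.1208860759494 162.15379746835444 z 0.057660115315130295
hub xy [ 0.70156949 -0.04840563] vs PIV [ 0.7046 -0.0483]
fin top 35 (0.2137, -0.1201) (0.2167, -0.1189)
bar 19
bar th hub -0.1236 PIV -0.12
dir -0.12246414
ptr 266 6 159.5 (0.1764, -0.1218) (0.1794, -0.1204)
ptr 268 6 159.5 (0.1743, -0.1218) (0.1773, -0.1204)
ptr 270 6 159.5 (0.1722, -0.1218) (0.1752, -0.1203)
ptr 272 6 159.5 (0.17, -0.1218) (0.1731, -0.1203)
ptr 274 6 159.5 (0.1679, -0.1218) (0.1709, -0.1203)
ptr 276 6 159.5 (0.1658, -0.1218) (0.1688, -0.1203)
ptr 278 6 159.5 (0.1637, -0.1218) (0.1667, -0.1203)
ptr 280 15 160.0 (0.1616, -0.1251) (0.1646, -0.1235)
ptr 282 16 159.5 (0.1595, -0.1218) (0.1625, -0.1202)
```

View pics/wz7.png

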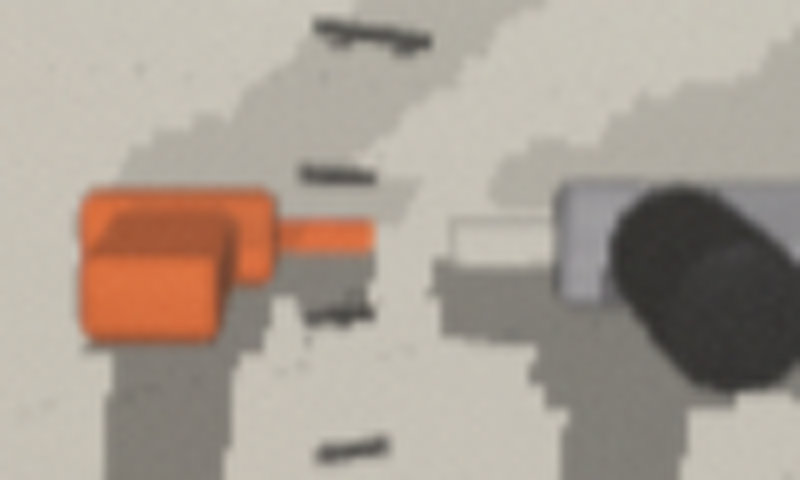

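The pointers now line up: marker pointer at zoomed row ~236, lever pointer at ~241 (8x), which is about 0.6 mm or 0.003 rad. The gripper is clear at 0.18 m. A quick whole-scene check comes first, then I'll hand in.

```bash
python3 - <<'E'
from h import *
im,d=ctrl.get_image("scene"); cv2.imwrite("pics/s9.png",im)
a=cv2.imread("pics/scene0.png"); df=cv2.absdiff(a,im).max(2)
for n,(x0,x1,y0,y1) in dict(jug=(133,160,80,150),ring=(290,360,222,285),comb=(234,278,233,284)).items(): print(n,np.median(df[y0:y1,x0:x1]),(df[y0:y1,x0:x1]>40).mean().round(3))
E
```

```text
jug 3.0 0.059
ring 4.0 0.0
comb 4.0 0.0
```

View pics/s9.png

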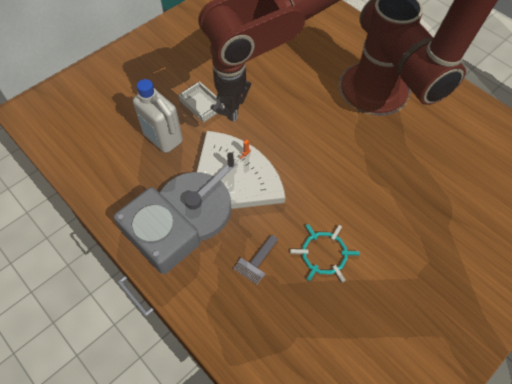

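The jug (157,118), dish (202,101), ring (325,253) and comb (257,258) are where they began, and the gripper is in free air.

```bash
python3 -c "
from station import ctrl
print(ctrl.finish_job(), ctrl.get_obs()['t'])"
```

```text
the job is handed in; nothing more can be done
the job is handed in; nothing more can be done
```

The brake check is done and handed in at about 19 s of the 70 s; the hand-in gives no verdict.

- **Lever:** I pushed it by its post with closed fingers. Free travel took about 3 N, and resistance firmed up roughly 0.56 rad from where it started. I leaned on it at 9–10 N for about 1.1 s, then backed off. It sprang back a few mm and came to rest at about 0.58 rad from its start.
- **Marker:** I slid it along in two pushes. The second was a 3 mm correction after a close look with the wrist camera.
- **Alignment:** In the last wrist image the two pointers line up to about 0.6 mm (0.003 rad), with the marker slightly short. I left that as it was.
- **Disagreement between checks:** In the top view the post top read -0.109 rad for the lever, while its bar and pointer read about -0.12. I went by the pointer, and the wrist view agreed with it.
- **Bystanders:** The jug, soap dish, peg ring and lint comb look unmoved. I compared pixels against the first picture for the jug, ring and comb, and judged the dish by eye. The ring and comb showed no change. About 6% of the jug area's pixels differed, which I took to be shadow.
- **Robot:** The gripper was clear of everything when I handed in.

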